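# Tighten a pendant clamp in the bench jig

## Task

Set the clamp with the oblong foot fully down into the pocket of the wooden bench jig, which keeps it from spinning, and there turn its red wing screw clockwise until the wing stands square across the clamp. Let go and leave it seated in the jig; do not move the round-footed clamp.

Things in the scene. Friction and masses are not known exactly. Their poses are not given: they have to be found in the camera images.
- clamp: Loose pendant clamp, 340 g: aluminium foot 90 x 40 x 28 mm (long along x), dark bar on it (top 32 mm up), brass disc at +x. Origin: centre of underside, z up, on the screw's axis. Upright red wing on that axis, 46 mm long, 14 thick, 42 to 70 mm above the origin, white line on top: grip it across its thickness, lift the clamp by it. The foot spins with the screw unless the jig braces it.
- wing (a joint): Turn of the clamp's wing to its foot, rad: 0 is along the clamp's x, growing clockwise from above (wing direction = clamp yaw minus this). Starts 0.5 to 0.9; 1.57 is square across; stops at 1.62. Steady friction of 0.12 N m holds it, so the clamp can be carried and turned by the wing.
- jig: Wooden jig fixed to the bench, 134 x 84 x 30 mm (long along x), with an open oblong pocket 106 x 56 mm: dark floor 8 mm above the underside, pale rim 30 mm above it. Origin: centre of underside, z up, at the pocket's middle. The clamp's foot goes in either way round with 8 mm to spare each side, so it can yaw about 11 degrees before the walls brace it.
- round_clamp: Another clamp with the same red wing and heights on a round foot 84 mm across, too big for the pocket; loose, not to be moved. Origin: centre of underside, z up.
Things that resemble listed ones, but are neither listed nor needed, are in the scene too. What is shaped like the clamp but pink is not meant.

How it is judged:
On the way, in this order (a step that is already met when the one before it is completed fails the run):
1. the oblong clamp sits down in the jig's pocket (horizontal distance between clamp and jig below 0.016 m and z of clamp in the frame of jig below 0.012 m and angle between clamp's own z axis and vertical below 0.08 rad), for 0.2 s.
2. its wing is turned square across while it is in the pocket (value of joint wing above 1.35 rad and horizontal distance between clamp and jig below 0.016 m and z of clamp in the frame of jig below 0.012 m), for 0.2 s.
At the end, for the whole second after the job is handed in: The oblong clamp rests on the floor of the jig's pocket (within 4 mm of height, 16 mm of centre, upright within 4.5 degrees), at rest, its wing turned to 1.35 rad or more (square across within about 13 degrees), and the round-footed clamp is within 20 mm of where it stood (all of step 2 and angle between clamp's own z axis and vertical below 0.08 rad and linear speed of clamp below 0.02 m/s and distance of round_clamp from where it was at the start of the episode below 0.02 m); the robot touches nothing.
It fails at once if the round-footed clamp is moved by more than 20 mm (distance of round_clamp from where it was at the start of the episode above 0.02 m).
It also fails if it takes over 38 s, if anything falls off the work surface, if the arm or the gripper's body presses on something with over 40 N, if the wrist force passes 120 N, or if a joint passes its speed limit or range.

## Robot

A 6-joint arm with a two-finger parallel gripper is mounted at the origin on the work surface. World frame = base frame: x ahead of the robot, y to its left, z up, the work surface at z = 0. Lengths are in m, angles in rad, forces in N, time in s.
With the tool pointing down it reaches from about 0.225 to 0.875 m from the base axis. Payload 3.4 kg.
Tool frame: the origin (TCP) lies on the mounting face of the last link; the fingertips stand 173 mm ahead of it and the grasp point (between the pads) lies 155 mm ahead of it; y points along the fingers, x is the direction in which the jaws open and shut, and the axes are right-handed (so a half turn about y gives the same grasp; the last joint's range is limited). The gripper opens to 85 mm and grips with 20 to 120 N. Pads are 22 mm wide; open, the fingers measure 114 mm over their backs; the gripper's body (76 mm by 85 mm) begins 54 mm behind the grasp point. The pads swing forward as they close: fully open they stand 13 mm farther back than shut.
Start: joints at [-1.234, 0.276, 1.505, -0, 1.361, -0.121], TCP at [0.254, -0.516, 0.405] pointing down, gripper open.
Joint ranges: [-2.89, 2.89], [-0.75, 2.08], [0.22, 2.7], [-1.18, 4.32], [0.11, 2.71], [-2.7, 2.7]. Speed limits (rad/s): [2.57, 2.57, 3.14, 3.14, 3.14, 3.14].

## Interface

Orientations are given as a unit quaternion [w, x, y, z].
In Python, from rig import manip, vision, ticket gives the robot as it stands.
- The arm moves only by the tool arm_command, never from a script. Its argument "increments" is one flat list of numbers, 7 for each row, row after row: the turn, a rotation vector about the tool's x, y, z in rad, then the shift along the tool's x, y, z in cm, then the closure, from 0 (fully open) to 1 (shut). In form: [wx, wy, wz, tx, ty, tz, hand, wx, wy, wz, tx, ty, tz, hand, ...]. A call has 1 to 8 rows; each row shifts and turns the commanded pose from where the row before left it, along the tool's axes as they then stand; what a row does not reach is not made up. A row lasts 1/8 s, in which the tool goes at most 62.5 mm and 10.7 degrees, less where a joint would pass 70% of its speed; a pose out of reach is approached as far as the arm can. A call is refused whole if a number of a shift passes 6.25 or a number of a turn 0.188, either way. A call with a gripper value outside its range is refused whole. The fingers move at their own pace and stop on an object; "grip_force" is the grip in N (left out, the last holds). Time passes only in rows, so rows that do not move let the fingers close. It gives the time, the measured TCP pose, the force and the opening at its end, in the units of the state.
- manip.get_state(): the state, without advancing time (a new reading comes with each control period).
- vision.get_image(name): name is "scene" or "top" or "wrist"; returns the picture (420x560x3 uint8, red, green, blue); there is no depth.
- vision.camera_params(name): a dict with "vfov" (degrees; the focal length in pixels is half the picture's height over the tangent of half this angle, whatever the lens; pixels are square), "cx", "cy" (the principal point, pixels), "distortion" ([k1, k2, p1, p2, k3] as OpenCV has them; the pictures are not rectified), "R" (3x3) and "t" (3): a world point X has camera coordinates R X + t. Camera axes: x right, y down, z forward; pixel columns grow to the right and rows downward; lengths in m; the calibration is good to about 2 mm. A picture is of the moment at which its call begins: read the wrist's pose just before it. camera_params takes no time and is no camera call; for the wrist camera it gives the pose at the moment of the call.
- ticket.sign_off(): hands the job in, once; it reports no verdict.
The state is a dict: "clock": time; "qpos": joint angles; "qd": joint speeds; "effort": joint torques, N m; "position": TCP position; "ee_rot": TCP orientation; "contact_force": force on the tool from outside, world axes, zero at the start; "moment": the same for the moment, N m; "width": finger opening in m.
Only numpy, scipy, OpenCV 4.12 (cv2) and the standard library are available. Lean on these libraries where they do the work, as an engineer would, in place of code of your own. Each camera call takes 0.05 s, during which the arm holds its last target.

## Working session

There is one attempt and no reset: what is moved stays moved. The work goes in short steps, Python scripts to look and compute and a tool call to move; the robot and the scene stay as the last step left them, time stands still between calls to the robot, and variables do not carry over. Pictures are saved under pics/ and viewed, and the job is handed in when it is done.

Besides the shell and the picture viewer there is one more tool, called by a JSON object that holds its "api" and its "payload". arm_command: Moves the arm, as the interface text tells. Its arguments: {"type":"object","properties":{"increments":{"type":"array"},"grip_force":{"type":"number"}},"required":["increments"]}

```bash
mkdir -p pics; ls
python3 - <<'E'
from rig import manip, vision, ticket
import cv2
s=manip.get_state(); print(s)
for n in ("scene","top"):
    p=vision.camera_params(n); print(n,p)
    cv2.imwrite(f"pics/{n}0.png",cv2.cvtColor(vision.get_image(n),cv2.COLOR_RGB2BGR))
E
```

```text
pics
{'clock': 0.0, 'qpos': array([-1.23398297e+00,  2.76595734e-01,  1.50613872e+00,  3.13259692e-05,
        1.36069923e+00, -1.21041329e-01]), 'qd': array([ 2.16329896e-03, -1.08391614e-03, -1.42909798e-03,  2.05186377e-03,
        2.99536148e-05,  8.01028138e-05]), 'effort': array([ 2.77485087e-03, -4.16772366e+01, -2.45805627e+01,  2.99887279e-04,
        1.11603033e-02, -9.33645310e-06]), 'position': array([ 0.25407227, -0.51558383,  0.40383677]), 'ee_rot': array([ 0.60083666, -0.60000374,  0.37399086, -0.37299016]), 'contact_force': array([-0.3536542 ,  0.10319492, -0.07854951]), 'moment': array([-0.05113913, -0.01671461,  0.00739191]), 'width': 0.08565784073077892}
scene {'vfov': 42.71187750239942, 'cx': 279.0126829738078, 'cy': 200.90764104597108, 'distortion': array([-0.03439054,  0.        ,  0.        ,  0.        ,  0.        ]), 'R': array([[ 0.18355252,  0.98289009, -0.01534718],
       [ 0.71856586, -0.14481167, -0.68021517],
       [-0.6707992 ,  0.11382725, -0.73285182]]), 't': array([-0.11894699, -0.29197824,  1.60087216])}
top {'vfov': 49.69917105105023, 'cx': 284.23643459395214, 'cy': 210.73832941168146, 'distortion': array([-0.1251823,  0.       ,  0.       ,  0.       ,  0.       ]), 'R': array([[-0.02587777, -0.99945709, -0.02039296],
       [-0.99440814,  0.02782567, -0.10187336],
       [ 0.1023855 ,  0.01764267, -0.99458833]]), 't': array([0.06729135, 0.47092561, 0.95181123])}
```

View pics/scene0.png

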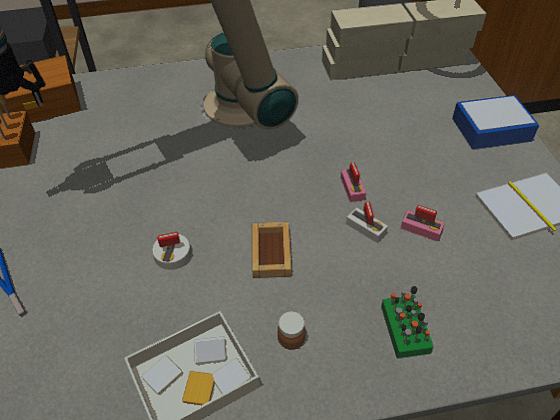

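View pics/top0.png

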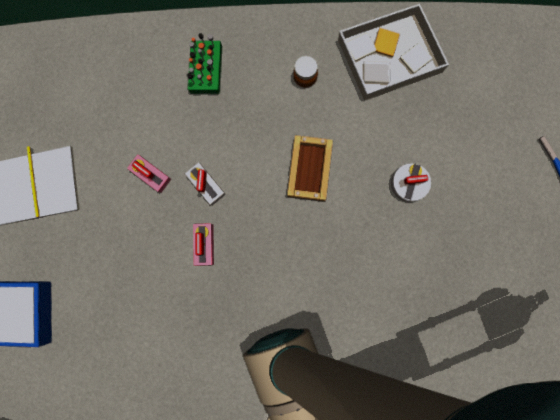

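The scene and top pictures show the aluminium oblong clamp at top pixel (205,183), pink lookalikes at (149,174) and (203,244), the wooden jig at (311,168) and the round clamp at (412,182). Next I measure them.

```bash
cat > h.py <<'E'
import numpy as np, cv2
from rig import manip, vision
def K(p):
    f=210/np.tan(np.radians(p['vfov']/2)); return np.array([[f,0,p['cx']],[0,f,p['cy']],[0,0,1.]])
def cast(p,px,z):
    px=np.asarray(px,float).reshape(-1,1,2)
    n=cv2.undistortPoints(px,K(p),np.array(p['distortion'])).reshape(-1,2)
    d=np.c_[n,np.ones(len(n))]@p['R']; c=-p['R'].T@p['t']
    return c+d*((z-c[2])/d[:,2])[:,None]
def proj(p,X):
    r,_=cv2.Rodrigues(p['R']); return cv2.projectPoints(np.asarray(X,float).reshape(-1,1,3),r,p['t'],K(p),np.array(p['distortion']))[0].reshape(-1,2)
def longax(W):
    r=cv2.minAreaRect((W[:,:2]*1000).astype(np.float32)); b=cv2.boxPoints(r)
    e=[b[1]-b[0],b[2]-b[1]]; l=max(e,key=np.linalg.norm)
    return np.array(r[0])/1000,sorted(np.linalg.norm(e,axis=1)),np.degrees(np.arctan2(l[1],l[0]))%180
def Rt():
    from scipy.spatial.transform import Rotation as Ro
    q=manip.get_state()['ee_rot']; return Ro.from_quat([*q[1:],q[0]]).as_matrix()
E
cat > m.py <<'E'
from h import *
p=vision.camera_params('top'); I=cv2.imread('pics/top0.png'); H=cv2.cvtColor(I,cv2.COLOR_BGR2HSV)
crop=lambda x,y,r:cv2.resize(I[y-r:y+r,x-r:x+r],(390,390),interpolation=cv2.INTER_CUBIC)
cv2.imwrite('pics/crop0.png',np.hstack([crop(205,183,30),crop(311,168,45)]))
red=((H[...,0]<8)|(H[...,0]>172))&(H[...,1]>170)&(H[...,2]>90)
def comp(m,x,y,r):
    mm=np.zeros(m.shape,np.uint8); mm[y-r:y+r,x-r:x+r]=m[y-r:y+r,x-r:x+r]
    n,l,s,c=cv2.connectedComponentsWithStats(mm); i=1+np.argmax(s[1:,4]); return np.argwhere(l==i)[:,::-1],s[i]
for nm,x,y in(('wing',203,182),('roundwing',414,181)):
    q,s=comp(red,x,y,20); print(nm,s,longax(cast(p,q,.065)))
wood=((H[...,0]>10)&(H[...,0]<25)&(H[...,1]>100)&(H[...,2]>110))
q,s=comp(wood,311,168,45); print('jig rim',s,longax(cast(p,q,.030)))
alu=((H[...,1]<25)&(H[...,2]>140))
q,s=comp(alu,205,183,28); print('foot',s,longax(cast(p,q,.028)))
m=np.zeros(I.shape[:2],np.uint8)
E
python3 m.py
```

```text
wing [196 170   9  21  55] (array([0.53828247, 0.22866872]), [np.float32(12.927386), np.float32(43.216286)], np.float32(172.57971))
roundwing [406 175  21   8  68] (array([ 0.52858417, -0.22339049]), [np.float32(13.994301), np.float32(41.955425)], np.float32(94.89604))
jig rim [ 287  135   46   65 1057] (array([ 0.56625568, -0.00304129]), [np.float32(84.41014), np.float32(133.04861)], np.float32(171.42061))
foot [202 174  22  30 215] (array([0.5253515 , 0.21757434]), [np.float32(38.866016), np.float32(54.38558)], np.float32(38.690647))
```

View pics/crop0.png

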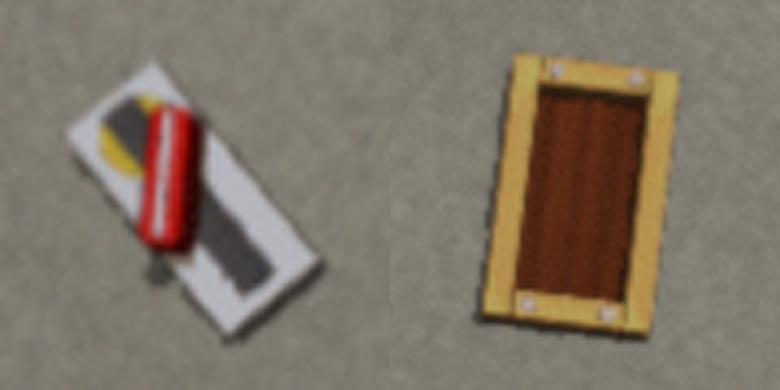

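```bash
cat > m2.py <<'E'
from h import *
p=vision.camera_params('top'); I=cv2.imread('pics/top0.png')
f=lambda u,v:np.array([175+u/6.5-.5,153+v/6.5-.5])
c=cast(p,[f(153,62),f(67,130),f(233,330),f(322,263)],.028)[:,:2]
print('foot centre',c.mean(0),'sides',np.linalg.norm(c-np.roll(c,1,0),axis=1))
d=(c[0]+c[1]-c[2]-c[3]); print('yaw',np.degrees(np.arctan2(d[1],d[0])))
w=cast(p,[f(174,108),f(155,243)],.070)[:,:2]; print('wing line mid',w.mean(0),np.linalg.norm(w[0]-w[1]),np.degrees(np.arctan2(*(w[0]-w[1])[::-1])))
g=lambda u,v:np.array([266+u/(390/90)-.5,123+v/(390/90)-.5])
j=cast(p,[g(126,54),g(289,72),g(257,333),g(93,313)],.030)[:,:2]
print('jig',j.mean(0),np.linalg.norm(j-np.roll(j,1,0),axis=1)); d=j[0]+j[1]-j[2]-j[3]; print(np.degrees(np.arctan2(d[1],d[0])))
print('cam',-p['R'].T@p['t'])
# scene view
ps=vision.camera_params('scene'); S=cv2.imread('pics/scene0.png')
cr=lambda x,y,r:cv2.resize(S[y-r:y+r,x-r:x+r],(390,390),interpolation=cv2.INTER_CUBIC)
for X in ([.538,.229,.07],[*c.mean(0),.028],[*j.mean(0),.03]): print('scene px',proj(ps,[X]))
cv2.imwrite('pics/crop1.png',np.hstack([cr(367,220,30),cr(271,249,35)]))
E
python3 m2.py
```

```text
foot centre [0.53870688 0.22718036] sides [0.09031248 0.03692286 0.08934207 0.03707549]
yaw 38.92217394419662
wing line mid [0.53838922 0.22820724] 0.04419380284001543 -8.233213487863846
jig [ 0.56616026 -0.0030198 ] [0.13295979 0.08262921 0.13368726 0.08185489]
-8.88639276630837
cam [0.37258195 0.0373585  0.99600738]
scene px [[369.03555684 207.01773691]]
scene px [[366.42343458 219.51658209]]
scene px [[270.7461102  243.40469251]]
```

View pics/crop1.png

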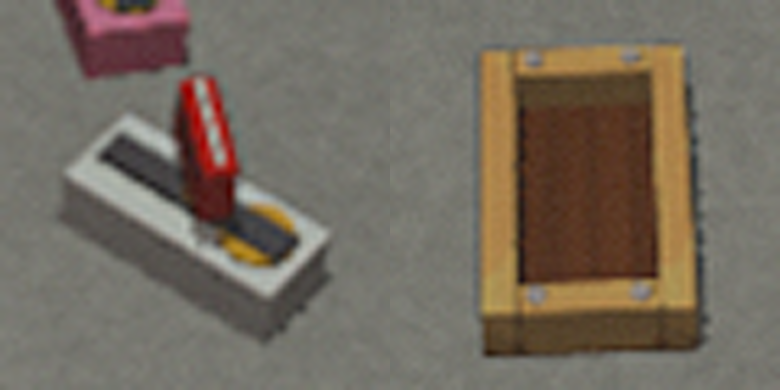

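The two views agree: clamp at (0.5385, 0.228) with yaw 38.9°, wing at about -8°, giving a joint value of about 0.82 (in range). The jig is at (0.566, -0.003) with yaw about -8.9°, and its measured sizes match. I'll travel at height, then turn the gripper.

{"api": "arm_command", "payload": {"increments": [0, 0, 0, -1.7, 0, 1.83, 0.3, 0, 0, 0, -3.4, 0, 3.65, 0.3, 0, 0, 0, -3.4, 0, 3.65, 0.3, 0, 0, 0, -3.4, 0, 3.65, 0.3, 0, 0, 0, -3.4, 0, 3.65, 0.3, 0, 0, 0, -3.4, 0, 3.65, 0.3, 0, 0, 0, -3.4, 0, 3.65, 0.3, 0, 0, 0, -3.4, 0, 3.65, 0.3], "grip_force": 60}}

```text
clock: 1.1
position: [0.3866, -0.1631, 0.4047]
ee_rot: [0.601, -0.6, 0.374, -0.373]
contact_force: [0.6, 0.4, 0.7]
width: 0.0601
```

{"api": "arm_command", "payload": {"increments": [0, 0, 0, -3.4, 0, 3.65, 0.3, 0, 0, 0, -3.4, 0, 3.65, 0.3, 0, 0, 0, -3.4, 0, 3.65, 0.3, 0, 0, 0, -3.4, 0, 3.65, 0.3, 0, 0, 0, -3.4, 0, 3.65, 0.3, 0, 0, 0, -3.4, 0, 3.65, 0.3, 0, 0, 0, -3.4, 0, 3.65, 0.3, 0, 0, 0, -3.4, 0, 3.65, 0.3]}}

```text
clock: 2.1
position: [0.5275, 0.2094, 0.4046]
ee_rot: [-0.6, 0.601, -0.373, 0.373]
contact_force: [0.4, 0.6, 0.6]
width: 0.0598
```

{"api": "arm_command", "payload": {"increments": [0, -0.182, 0, 0, 0, 0, 0.3, 0, -0.182, 0, 0, 0, 0, 0.3, 0, -0.182, 0, 0, 0, 0, 0.3, 0, -0.182, 0, 0, 0, 0, 0.3, 0, -0.182, 0, 0, 0, 0, 0.3, 0, -0.182, 0, 0, 0, 0, 0.3, 0, -0.182, 0, 0, 0, 0, 0.3]}}

```text
clock: 2.98
position: [0.5272, 0.2077, 0.4045]
ee_rot: [0.705, -0.705, -0.059, 0.06]
contact_force: [0.3, 0.9, 0.1]
width: 0.0598
```

{"api": "arm_command", "payload": {"increments": [0, -0.182, 0, 0, 0, 0, 0.3, 0, -0.182, 0, 0, 0, 0, 0.3, 0, -0.182, 0, 0, 0, 0, 0.3, 0, -0.182, 0, 0, 0, 0, 0.3, 0, -0.182, 0, 0, 0, 0, 0.3, 0, -0.182, 0, 0, 0, 0, 0.3, 0, -0.182, 0, 0, 0, 0, 0.3, 0, 0, 0, 0, 0, 0, 0.3]}}

```text
clock: 3.98
position: [0.5274, 0.2076, 0.4046]
ee_rot: [0.533, -0.533, -0.464, 0.465]
contact_force: [-0.1, 0.4, 0.6]
width: 0.0599
```

```bash
cat >> h.py <<'E'
def todo(x,y,z,yawdeg):
    s=manip.get_state(); R=Rt(); d=R.T@(np.array([x,y,z])-s['position'])
    yaw=np.degrees(np.arctan2(R[1,0],R[0,0]))
    print('shift cm (tool)',(d*100).round(2),'yaw now',yaw.round(2),'wy needed',np.radians(-(yawdeg-yaw)).round(4),'tilt',R[:,1].round(4))
E
python3 - <<'E'
from h import *
p=vision.camera_params('wrist'); print(p)
cv2.imwrite('pics/wrist0.png',cv2.cvtColor(vision.get_image('wrist'),cv2.COLOR_RGB2BGR))
print(proj(p,[[.5385,.228,.07]]))
todo(.5385,.228,.32,82)
E
```

```text
{'vfov': 64.04003954111701, 'cx': 279.78291659733947, 'cy': 206.39621511946947, 'distortion': array([-0.01370929,  0.        ,  0.        ,  0.        ,  0.        ]), 'R': array([[ 1.36933743e-01,  9.90580154e-01,  3.28491384e-04],
       [ 9.46034480e-01, -1.30874243e-01,  2.96463650e-01],
       [ 2.93713999e-01, -4.02851131e-02, -9.55044081e-01]]), 't': array([-0.27804148, -0.50969947,  0.23256867])}
[[302.80111786 196.42311316]]
shift cm (tool) [ 2.18  8.46 -0.8 ] yaw now 82.08 wy needed 0.0014 tilt [-8.e-04  1.e-04 -1.e+00]
```

View pics/wrist0.png

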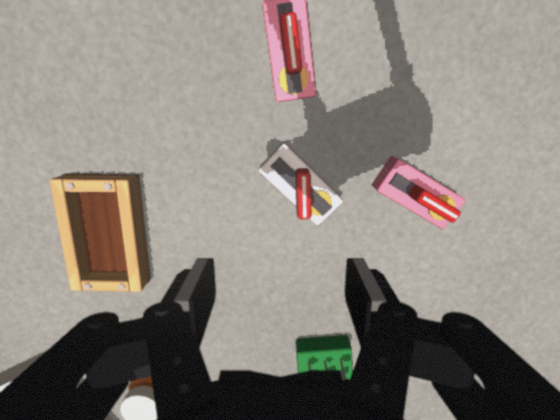

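The wrist view shows the grey-footed clamp at (300,185). Its wing is at (304,194), against a prediction of (303,196). I'll refine its position and direction from this view.

Run:
```python
from h import *
p=vision.camera_params('wrist')
I=cv2.imread('pics/wrist0.png'); H=cv2.cvtColor(I,cv2.COLOR_BGR2HSV)
red=(((H[...,0]<8)|(H[...,0]>172))&(H[...,1]>120)&(H[...,2]>70)).astype(np.uint8)
m=np.zeros_like(red); m[160:225,285:325]=red[160:225,285:325]
m=cv2.morphologyEx(m,cv2.MORPH_CLOSE,np.ones((5,5)))
q=np.argwhere(m)[:,::-1]; print(len(q),longax(cast(p,q,.068)))
w=(H[...,1]<90)&(H[...,2]>150)&(cv2.erode(m,np.ones((3,3)))>0); q=np.argwhere(w)[:,::-1]; print(len(q),longax(cast(p,q,.07)) if len(q)>4 else '')
foot=((H[...,1]<25)&(H[...,2]>150)).astype(np.uint8); mm=np.zeros_like(red); mm[140:226,255:345]=foot[140:226,255:345]
mm=cv2.morphologyEx(mm,cv2.MORPH_OPEN,np.ones((3,3)));q=np.argwhere(mm)[:,::-1]; print('foot',len(q),longax(cast(p,q,.028)))
wood=((H[...,0]>10)&(H[...,0]<25)&(H[...,1]>100)&(H[...,2]>120)).astype(np.uint8); wood[:,160:]=0; wood[300:]=0
q=np.argwhere(cv2.morphologyEx(wood,cv2.MORPH_OPEN,np.ones((3,3))))[:,::-1];print('jig',longax(cast(p,q,.03)))
cv2.imwrite('pics/crop2.png',cv2.resize(I[135:235,245:345],(600,600),interpolation=cv2.INTER_CUBIC))
```

```text
566 (array([0.53724158, 0.22894489]), [np.float32(13.760705), np.float32(48.139538)], np.float32(175.20686))
60 (array([0.52759216, 0.22987416]), [np.float32(2.7928877), np.float32(14.342115)], np.float32(173.34099))
foot 3257 (array([0.53710681, 0.22820761]), [np.float32(91.92368), np.float32(97.564064)], np.float32(82.05909))
jig (array([ 0.56545648, -0.00080484]), [np.float32(83.05999), np.float32(132.48471)], np.float32(171.32576))
```

View pics/crop2.png

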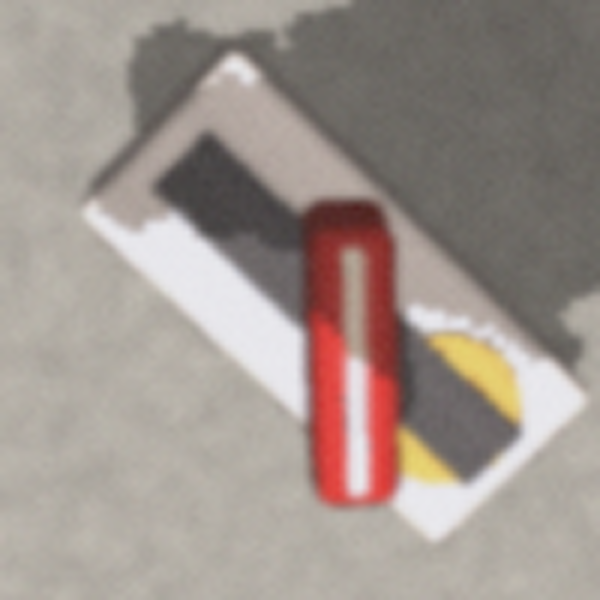

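Run:
```python
from h import *
p=vision.camera_params('wrist')
f=lambda u,v:np.array([245+u/6-.5,135+v/6-.5])
w=cast(p,[f(357,495),f(352,250)],.07)[:,:2]; d=w[0]-w[1]; print(w.mean(0),np.linalg.norm(d),np.degrees(np.arctan2(d[1],d[0])))
c=cast(p,[f(585,400),f(435,540),f(85,205),f(235,52)],.028)[:,:2]
print('foot centre',c.mean(0),'sides',np.linalg.norm(c-np.roll(c,1,0),axis=1))
d=(c[0]+c[1]-c[2]-c[3]); print('yaw',np.degrees(np.arctan2(d[1],d[0])))
todo(.538,.228,.240,83.5)
```

```text
[0.53947455 0.22856412] 0.03977400608684486 -5.600726929774811
foot centre [0.53840157 0.2287641 ] sides [0.08788571 0.0371813  0.08813447 0.0369107 ]
yaw 37.55222706772183
shift cm (tool) [ 2.18 16.46 -0.75] yaw now 82.08 wy needed -0.0248 tilt [-8.e-04  1.e-04 -1.e+00]
```

{"api": "arm_command", "payload": {"increments": [0, -0.025, 0, 0, 2, 0, 0.3, 0, 0, 0, 2.2, 3, -0.75, 0.3, 0, 0, 0, 0, 4, 0, 0.3, 0, 0, 0, 0, 3, 0, 0.3, 0, 0, 0, 0, 2, 0, 0.3, 0, 0, 0, 0, 0, 0, 0.3]}}

```text
clock: 4.78
position: [0.5375, 0.2281, 0.2631]
ee_rot: [0.528, -0.527, -0.47, 0.472]
contact_force: [-0.7, -0.7, 0.2]
width: 0.0598
```

Run:
```python
from h import *
todo(.5385,.2284,.212,83.5)
cv2.imwrite('pics/wrist1.png',cv2.cvtColor(vision.get_image('wrist'),cv2.COLOR_RGB2BGR))
```

```text
shift cm (tool) [ 0.05  5.11 -0.11] yaw now 83.55 wy needed 0.0009 tilt [-0.0042 -0.0012 -1.    ]
```

View pics/wrist1.png

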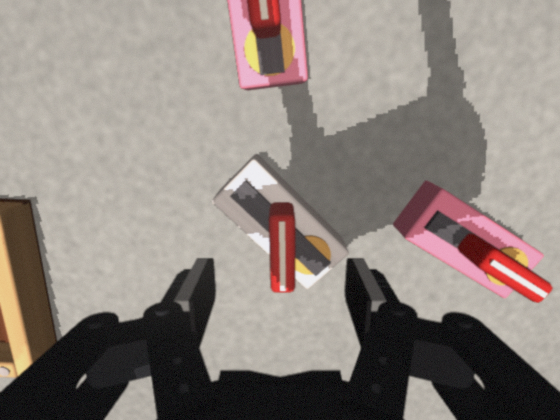

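The wing sits midway between the fingers (column 281, fingers at 213 and 347), with its line parallel to the pads. I'll descend and close.

{"api": "arm_command", "payload": {"increments": [0, 0, 0, 0.05, 2, -0.1, 0.3, 0, 0, 0, 0, 2, 0, 0.3, 0, 0, 0, 0, 1.1, 0, 0.3, 0, 0, 0, 0, 0, 0, 0.3, 0, 0, 0, 0, 0, 0, 0.6, 0, 0, 0, 0, 0, 0, 0.8, 0, 0, 0, 0, 0, 0, 1, 0, 0, 0, 0, 0, 0, 1], "grip_force": 60}}

```text
clock: 5.82
position: [0.54, 0.2285, 0.2145]
ee_rot: [-0.527, 0.527, 0.472, -0.471]
contact_force: [-0.2, 0.1, 4.8]
width: 0.0133
```

{"api": "arm_command", "payload": {"increments": [0, 0, 0, 0, 0, 0, 1, 0, 0, 0, 0, 0, 0, 1, 0, 0, 0, 0, 0, 0, 1]}}

```text
clock: 6.2
position: [0.54, 0.2285, 0.2145]
ee_rot: [-0.527, 0.527, 0.472, -0.471]
contact_force: [-0.5, 0.4, 6.1]
width: 0.0132
```

{"api": "arm_command", "payload": {"increments": [0, 0, 0, 0, -1, 0, 1, 0, 0, 0, 0, -2, 0, 1, 0, 0, 0, 0, -3, 0, 1, 0, 0, 0, 0, -3, 0, 1, 0, 0, 0, 0, 0, 0, 1]}}

```text
clock: 6.82
position: [0.5403, 0.2286, 0.3056]
ee_rot: [-0.526, 0.528, 0.473, -0.47]
contact_force: [0.7, -0.5, -3.1]
width: 0.0132
```

Run:
```python
from h import *
todo(.566,-.002,.305,83.5)
cv2.imwrite('pics/wrist2.png',cv2.cvtColor(vision.get_image('wrist'),cv2.COLOR_RGB2BGR))
S=cv2.cvtColor(vision.get_image('scene'),cv2.COLOR_RGB2BGR)
cv2.imwrite('pics/scene2.png',cv2.resize(S[130:280,240:440],(800,600),interpolation=cv2.INTER_CUBIC))
```

```text
shift cm (tool) [-22.64   0.05  -5.1 ] yaw now 83.65 wy needed 0.0027 tilt [ 0.0046  0.0012 -1.    ]
```

View pics/wrist2.png

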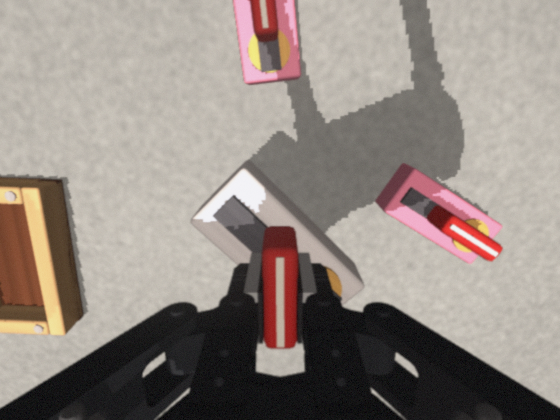

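View pics/scene2.png

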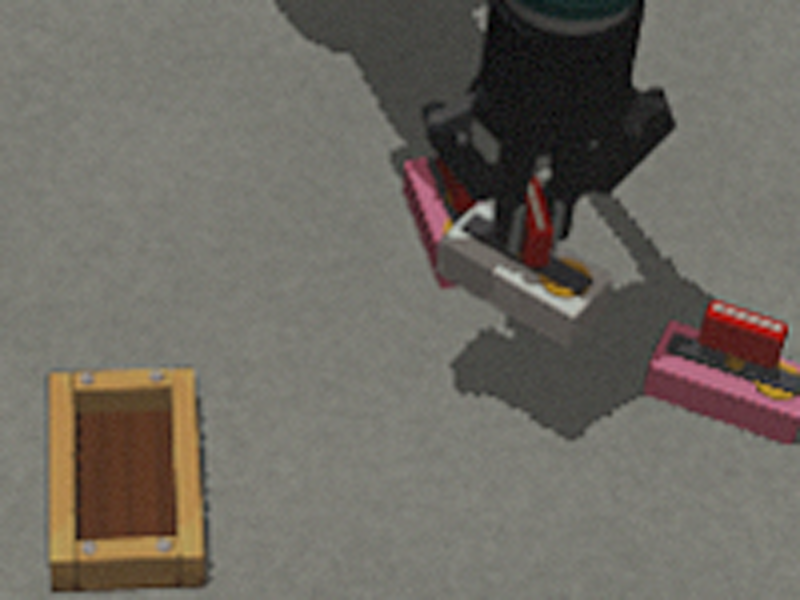

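Run:
```python
from h import *
p=vision.camera_params('wrist'); s=manip.get_state()
I=cv2.imread('pics/wrist2.png'); cv2.imwrite('pics/crop3.png',cv2.resize(I[150:360,180:380],(762,800)[::1],interpolation=cv2.INTER_CUBIC)[:600])
w=cast(p,[(280,345),(281.5,257)],.161)[:,:2]; d=w[0]-w[1]; print(w.mean(0)-s['position'][:2],np.linalg.norm(d),np.degrees(np.arctan2(d[1],d[0])))
A,B,C=cast(p,[(246,162),(193,214),(361,282)],.119)[:,:2]
print((B+C)/2-s['position'][:2],np.linalg.norm(A-B),np.linalg.norm(A-C),np.degrees(np.arctan2(*(C-A)[::-1])), np.degrees(np.arctan2(*(A-B)[::-1])))
```

```text
[-0.00359579  0.000771  ] 0.038324163643338106 -7.156572999510841
[-0.00674682  0.00073853] 0.036219052538311584 0.08402997293132639 36.358482679624586 127.40858957844569
```

View pics/crop3.png

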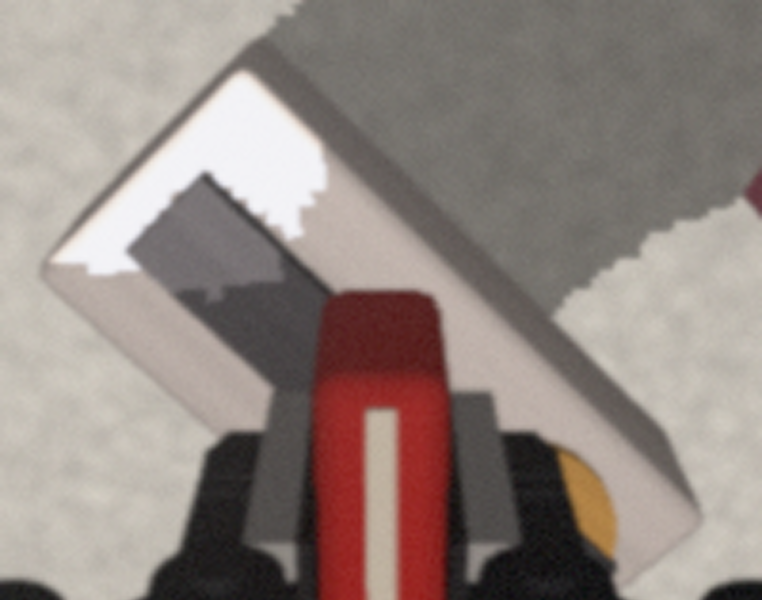

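Run:
```python
from h import *
p=vision.camera_params('wrist'); s=manip.get_state(); R=Rt()
for z in (.116,.119,.122):
    A,B,C=cast(p,[(243,168),(190.6,219.9),(363.3,285.7)],z)[:,:2]
    o=(B+C)/2-s['position'][:2]
    print(z,o,(R[:2,[0,2]].T@o).round(4),np.linalg.norm(A-B),np.linalg.norm(A-C),np.degrees(np.arctan2(*(C-A)[::-1])), np.degrees(np.arctan2(*(A-B)[::-1]))-90)
```

```text
0.116 [-0.00278641  0.00027075] [-0.      0.0028] 0.03703953160817528 0.08718654770856067 38.02272246546357 37.74333963915258
0.119 [-0.00419394  0.00042948] [-0.      0.0042] 0.0363248690949468 0.08550431916516943 38.022722465463595 37.74333963915248
0.122 [-0.00560148  0.00058821] [-0.      0.0056] 0.0356102065817184 0.08382209062177835 38.02272246546357 37.74333963915261
```

The clamp is held level, with its origin about 2 mm off along tool z and foot yaw about 45.7° below jaw yaw. I'll carry it over the jig, then turn it 0.82 clockwise.

{"api": "arm_command", "payload": {"increments": [0, 0, 0, -1.8, 0, -0.4, 1, 0, 0, 0, -3.2, 0, -0.73, 1, 0, 0, 0, -3.2, 0, -0.73, 1, 0, 0, 0, -3.2, 0, -0.73, 1, 0, 0, 0, -3.2, 0, -0.73, 1, 0, 0, 0, -3.2, 0, -0.73, 1, 0, 0, 0, -3.2, 0, -0.73, 1, 0, 0, 0, -1.8, 0, -0.42, 1]}}

```text
clock: 7.92
position: [0.5657, -0.0062, 0.3024]
ee_rot: [0.528, -0.527, -0.47, 0.472]
contact_force: [-0.4, 0.5, -2.5]
width: 0.0133
```

{"api": "arm_command", "payload": {"increments": [0, 0.07, 0, 0, 0, 0, 1, 0, 0.13, 0, 0, 0, 0, 1, 0, 0.13, 0, 0, 0, 0, 1, 0, 0.13, 0, 0, 0, 0, 1, 0, 0.13, 0, 0, 0, 0, 1, 0, 0.13, 0, 0, 0, 0, 1, 0, 0.1, 0, 0, 0, 0, 1, 0, 0, 0, 0, 0, 0, 1]}}

```text
clock: 8.93
position: [0.5658, -0.004, 0.3029]
ee_rot: [0.671, -0.671, -0.222, 0.223]
contact_force: [0.1, -0.8, -3.4]
width: 0.0129
```

Run:
```python
from h import *
todo(.567,-.0035,.26,36.85)
for n in ('wrist','top','scene'):
    I=cv2.cvtColor(vision.get_image(n),cv2.COLOR_RGB2BGR); cv2.imwrite(f'pics/{n}3.png',I)
T=cv2.imread('pics/top3.png');S=cv2.imread('pics/scene3.png')
cv2.imwrite('pics/c3.png',np.hstack([cv2.resize(T[110:230,250:370],(400,400)),cv2.resize(S[170:290,210:330],(400,400))]))
```

```text
shift cm (tool) [ 0.13  4.29 -0.03] yaw now 36.74 wy needed -0.0019 tilt [-1.7e-03  3.0e-04 -1.0e+00]
```

View pics/wrist3.png

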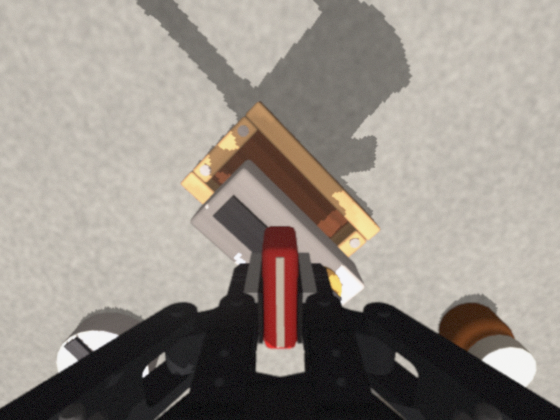

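View pics/c3.png

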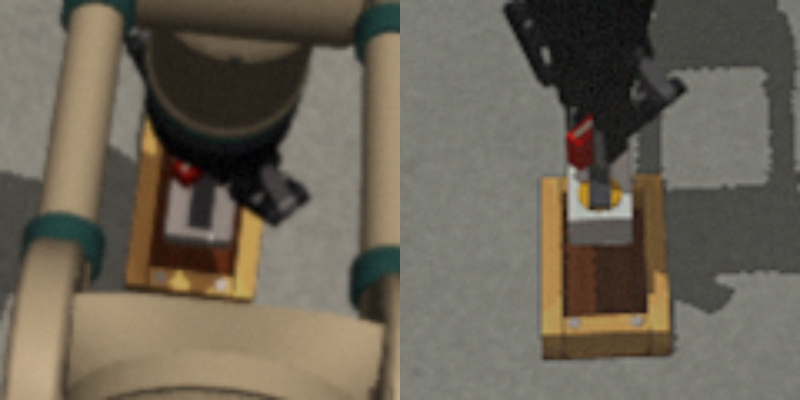

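Run:
```python
from h import *
I=cv2.imread('pics/wrist3.png'); cv2.imwrite('pics/crop4.png',cv2.resize(I[90:310,170:390],(600,600),interpolation=cv2.INTER_CUBIC))
```

```text
(no output)
```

View pics/crop4.png

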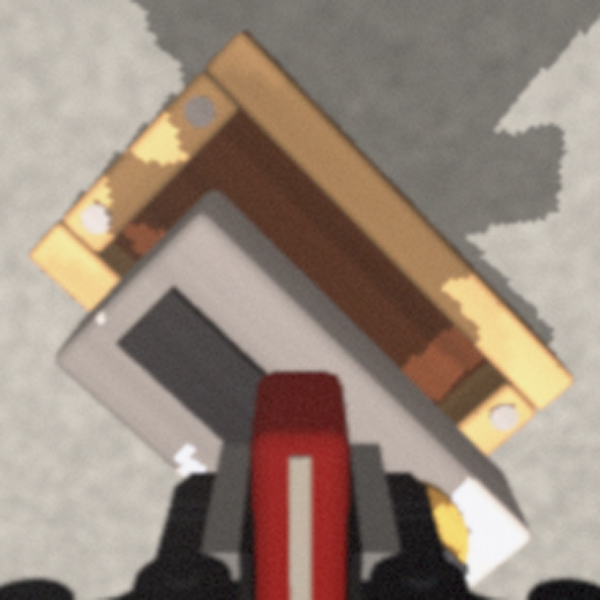

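Run:
```python
from h import *
p=vision.camera_params('wrist'); s=manip.get_state(); R=Rt()
f=lambda u,v:np.array([170+u/2.727-.5,90+v/2.727-.5])
P,Q,S=cast(p,[f(243,32),f(573,380),f(30,255)],.03)[:,:2]
jc=(Q+S)/2
print('jig',jc,np.linalg.norm(P-Q),np.linalg.norm(P-S),np.degrees(np.arctan2(*(Q-P)[::-1])),np.degrees(np.arctan2(*(P-S)[::-1]))-90)
A,B,C=cast(p,[f(203,212),f(60,356),f(527,535)],s['position'][2]-.1885)[:,:2]
fc=(B+C)/2
print('foot',fc,np.linalg.norm(A-B),np.linalg.norm(A-C),np.degrees(np.arctan2(*(C-A)[::-1])),np.degrees(np.arctan2(*(A-B)[::-1]))-90)
print('to go, tool axes cm',(R.T@np.r_[jc-fc,0]*100).round(2), s['position'])
```

```text
jig [ 0.56673933 -0.00221428] 0.13123451303542852 0.08243507358508025 -8.991915783187233 -8.821884320191216
foot [ 0.56485748 -0.00258789] 0.03777212503666583 0.08791357498069285 -9.404351057358245 -8.700030619947114
to go, tool axes cm [ 0.17 -0.   -0.08] [ 0.5660124  -0.00399921  0.30332559]
```

The foot is within 2 mm of the pocket's centre and 0.3° of its yaw. I'll correct by 1.5 mm and lower it.

{"api": "arm_command", "payload": {"increments": [0, 0, 0, 0.15, 0, -0.05, 1, 0, 0, 0, 0, 1.5, 0, 1, 0, 0, 0, 0, 1.5, 0, 1, 0, 0, 0, 0, 1, 0, 1, 0, 0, 0, 0, 1, 0, 1, 0, 0, 0, 0, 1, 0, 1, 0, 0, 0, 0, 0.7, 0, 1, 0, 0, 0, 0, 0, 0, 1]}}

```text
clock: 10.07
position: [0.5675, -0.0034, 0.2361]
ee_rot: [0.671, -0.671, -0.222, 0.223]
contact_force: [-0.2, -0.5, -3.2]
width: 0.0132
```

{"api": "arm_command", "payload": {"increments": [0, 0, 0, 0, 0.5, 0, 1, 0, 0, 0, 0, 0.5, 0, 1, 0, 0, 0, 0, 0, 0, 1]}}

```text
clock: 10.45
position: [0.5674, -0.0034, 0.2263]
ee_rot: [0.671, -0.671, -0.222, 0.223]
contact_force: [-0.3, -0.7, -2.7]
width: 0.0131
```

{"api": "arm_command", "payload": {"increments": [0, 0, 0, 0, 0.2, 0, 1, 0, 0, 0, 0, 0.15, 0, 1, 0, 0, 0, 0, 0, 0, 1]}}

```text
clock: 10.82
position: [0.5676, -0.0035, 0.2231]
ee_rot: [-0.671, 0.671, 0.222, -0.222]
contact_force: [0.3, 0.7, -3.2]
width: 0.0131
```

Run:
```python
from h import *
todo(.567,-.0035,.2225,36.85)
S=cv2.cvtColor(vision.get_image('scene'),cv2.COLOR_RGB2BGR);W=cv2.cvtColor(vision.get_image('wrist'),cv2.COLOR_RGB2BGR)
cv2.imwrite('pics/c5.png',np.hstack([cv2.resize(W[90:310,170:390],(400,400)),cv2.resize(S[170:290,210:330],(400,400))]))
```

```text
shift cm (tool) [-0.05  0.06  0.04] yaw now 36.67 wy needed -0.0032 tilt [-2.e-04 -1.e-04 -1.e+00]
```

View pics/c5.png

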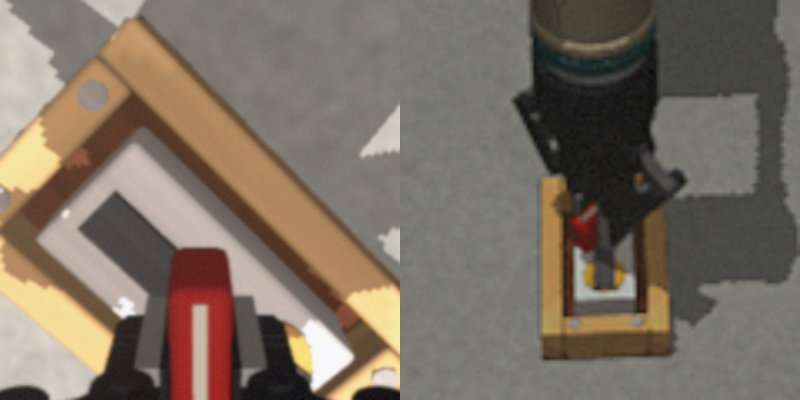

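The foot is inside the pocket walls in both views, but the wrist still carries its weight (-3.2 N). I'll lower it in small steps.

{"api": "arm_command", "payload": {"increments": [0, 0, 0, 0, 0.1, 0, 1, 0, 0, 0, 0, 0, 0, 1]}}

```text
clock: 11.18
position: [0.5678, -0.0035, 0.2226]
ee_rot: [-0.671, 0.671, 0.223, -0.222]
contact_force: [-0.7, 0.2, 0.7]
width: 0.013
```

{"api": "arm_command", "payload": {"increments": [0, 0, 0, 0, 0.1, 0, 1, 0, 0, 0, 0, 0, 0, 1]}}

```text
clock: 11.42
position: [0.5677, -0.0034, 0.2225]
ee_rot: [-0.671, 0.671, 0.223, -0.222]
contact_force: [-2.3, 0.1, 5.9]
width: 0.0128
```

The foot is on the floor (force is now positive, TCP at 0.2225). Now I'll turn the wing clockwise.

{"api": "arm_command", "payload": {"increments": [0, 0.05, 0, 0, -0.05, 0, 1, 0, 0.1, 0, 0, 0, 0, 1, 0, 0.1, 0, 0, 0, 0, 1, 0, 0.1, 0, 0, 0, 0, 1, 0, 0.1, 0, 0, 0, 0, 1, 0, 0.1, 0, 0, 0, 0, 1, 0, 0.05, 0, 0, 0, 0, 1, 0, 0, 0, 0, 0, 0, 1]}}

```text
clock: 12.42
position: [0.5679, -0.0036, 0.2225]
ee_rot: [-0.707, 0.707, 0.015, -0.014]
contact_force: [-1.0, -0.7, 4.1]
width: 0.013
```

Run:
```python
from h import *
s=manip.get_state(); print(s['moment'],s['contact_force'],s['qpos'])
todo(.5676,-.0035,.2225,-20)
W=cv2.cvtColor(vision.get_image('wrist'),cv2.COLOR_RGB2BGR)
cv2.imwrite('pics/w6.png',W)
```

```text
[-0.17671687  0.27510663 -0.13202056] [-1.01001522 -0.70592548  4.13087066] [-1.28739054e-01  4.23888958e-01  1.77780062e+00 -5.41706986e-04
  9.38624330e-01 -1.68941824e-01]
shift cm (tool) [-0.03  0.    0.01] yaw now 2.32 wy needed 0.3896 tilt [ 1.2e-03 -6.0e-04 -1.0e+00]
```

View pics/w6.png

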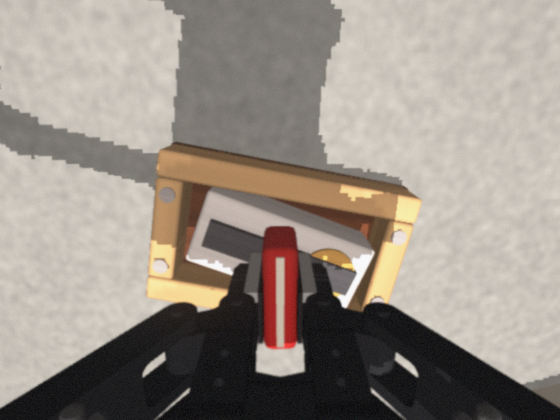

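The foot has swung about 10° and is now braced by the walls, and the moment about vertical is at the screw's friction (-0.13 N m). By calculation the wing is at about 1.18, so it needs about 0.39 more.

{"api": "arm_command", "payload": {"increments": [0, 0.05, 0, 0, 0, 0, 1, 0, 0.09, 0, 0, 0, 0, 1, 0, 0.09, 0, 0, 0, 0, 1, 0, 0.09, 0, 0, 0, 0, 1, 0, 0.06, 0, 0, 0, 0, 1, 0, 0, 0, 0, 0, 0, 1, 0, 0, 0, 0, 0, 0, 1]}}

```text
clock: 13.35
position: [0.5677, -0.0036, 0.2225]
ee_rot: [-0.697, 0.697, -0.119, 0.12]
contact_force: [-2.4, -2.1, 5.5]
width: 0.0132
```

Run:
```python
from h import *
s=manip.get_state(); print(s['moment'],s['contact_force'])
todo(.5676,-.0035,.2225,-20)
W=cv2.cvtColor(vision.get_image('wrist'),cv2.COLOR_RGB2BGR)
cv2.imwrite('pics/w7.png',W)
cv2.imwrite('pics/w7c.png',cv2.resize(W[150:350,140:420],(800,571),interpolation=cv2.INTER_CUBIC))
```

```text
[-0.12840282  0.3916076  -0.15496614] [-2.40600228 -2.08136571  5.53664732]
shift cm (tool) [-0.01  0.    0.01] yaw now -19.45 wy needed 0.0097 tilt [ 5.e-04 -4.e-04 -1.e+00]
```

View pics/w7c.png

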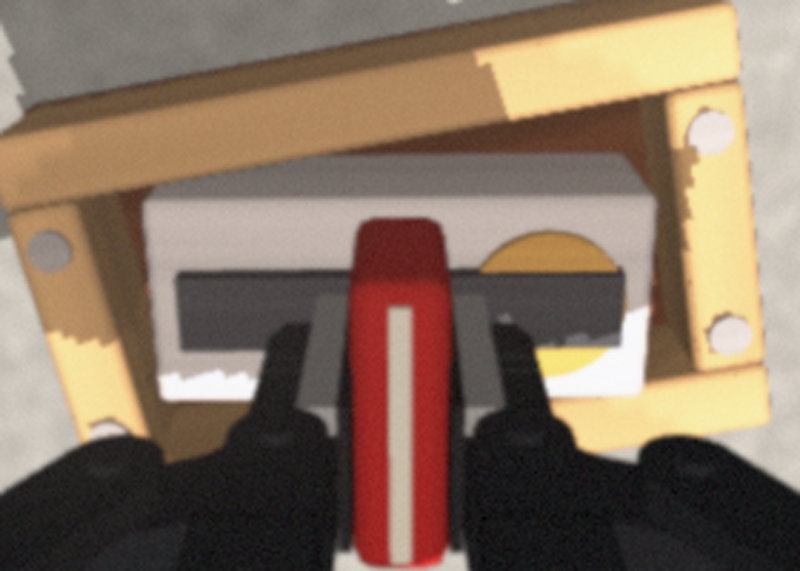

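The wing now stands square to the foot: its line is vertical in the picture while the foot's edge is level (row 197 at both ends). I'll let go and rise.

{"api": "arm_command", "payload": {"increments": [0, 0, 0, 0, 0, 0, 0.7, 0, 0, 0, 0, 0, 0, 0.4, 0, 0, 0, 0, 0, 0, 0.3, 0, 0, 0, 0, 0, 0, 0.3, 0, 0, 0, 0, -1, 0, 0.3, 0, 0, 0, 0, -3, 0, 0.3, 0, 0, 0, 0, -4, 0, 0.3, 0, 0, 0, 0, -4, 0, 0.3]}}

```text
clock: 14.4
position: [0.5676, -0.0034, 0.3435]
ee_rot: [-0.697, 0.697, -0.119, 0.12]
contact_force: [1.3, -0.2, 0.4]
width: 0.0598
```

Run:
```python
from h import *
s=manip.get_state(); print(s['moment'],s['contact_force'],s['position'],s['width'])
W=cv2.cvtColor(vision.get_image('wrist'),cv2.COLOR_RGB2BGR)
cv2.imwrite('pics/w8.png',W)
S=cv2.cvtColor(vision.get_image('scene'),cv2.COLOR_RGB2BGR)
cv2.imwrite('pics/s8.png',cv2.resize(S[180:290,140:330],(800,463),interpolation=cv2.INTER_CUBIC))
```

```text
[ 0.03754084 -0.02788628  0.01531257] [ 1.27513971 -0.22046611  0.38145189] [ 0.56756334 -0.0034251   0.34350349] 0.059831753345059815
```

View pics/w8.png

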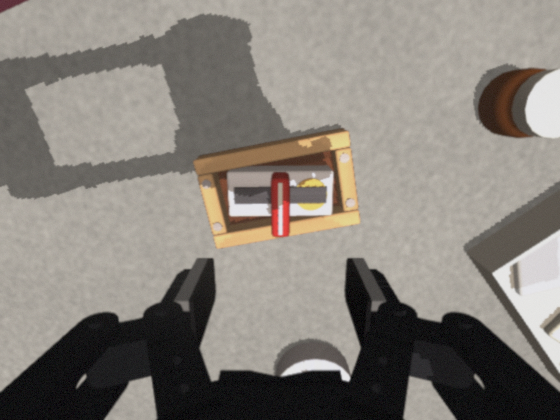

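View pics/s8.png

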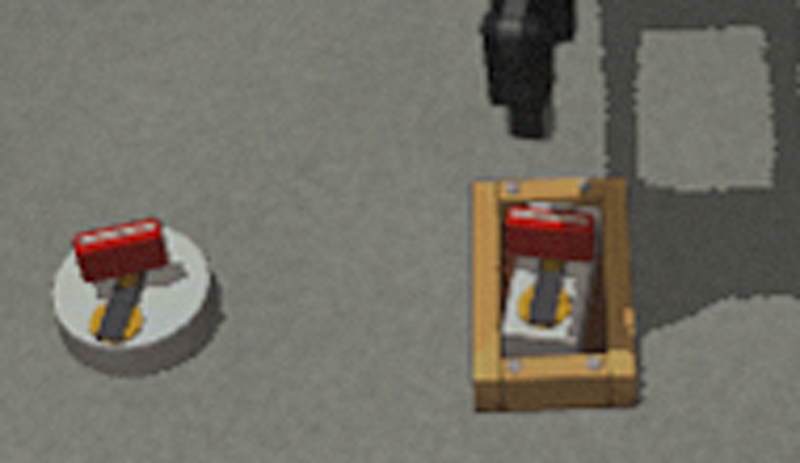

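The pictures show the clamp low in the pocket at wrist pixel (280,193) with the wing across it, and the round clamp standing as it did. One numeric check before handing in.

Run:
```python
from h import *
I=cv2.imread('pics/w8.png'); cv2.imwrite('pics/w8c.png',cv2.resize(I[120:255,185:370],(800,584),interpolation=cv2.INTER_CUBIC))
```

```text
(no output)
```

View pics/w8c.png

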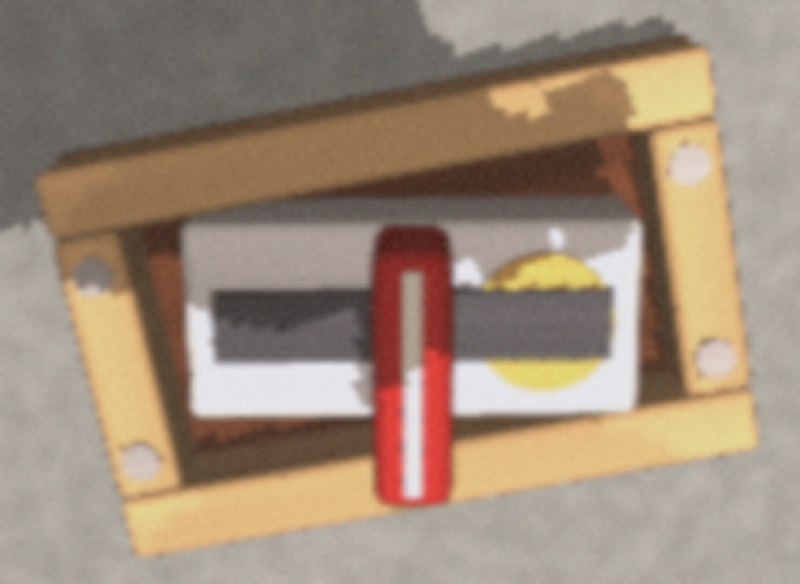

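Run:
```python
from h import *
p=vision.camera_params('wrist')
f=lambda u,v:np.array([185+u/4.324-.5,120+v/4.324-.5])
a=lambda v:np.degrees(np.arctan2(v[1],v[0]))
c=cast(p,[f(640,222),f(637,408),f(192,414),f(182,224)],.036)[:,:2]
d=c[0]+c[1]-c[2]-c[3]
print('foot',c.mean(0),np.linalg.norm(c-np.roll(c,1,0),axis=1),a(d))
w=cast(p,[f(412,270),f(412,498)],.078)[:,:2]; print('wing mid',w.mean(0),'angle',(a(d)-a(w[1]-w[0])))
j=cast(p,[f(710,45),f(757,447),f(140,555),f(37,177)],.03)[:,:2]; print('jig',j.mean(0),'dist',np.linalg.norm(j.mean(0)-c.mean(0)))
ps=vision.camera_params('scene'); S=cv2.cvtColor(vision.get_image('scene'),cv2.COLOR_RGB2BGR); S0=cv2.imread('pics/scene0.png')
print('round clamp diff',cv2.absdiff(S,S0)[225:272,148:195].mean(), 'bg',cv2.absdiff(S,S0)[280:310,180:220].mean())
```

```text
foot [ 0.57279642 -0.00324666] [0.08961995 0.03843045 0.09057883 0.03916814] -19.10946498495448
wing mid [ 0.57186904 -0.00387591] angle 90.3720366167635
jig [ 0.57190558 -0.0036637 ] dist 0.000983632310426817
round clamp diff 4.286253206579146 bg 4.1433333333333335
```

```bash
python3 -c "
from rig import ticket
print(ticket.sign_off())"
```

```text
the job is handed in; nothing more can be done
None
```

The oblong clamp is seated on the floor of the jig's pocket with its wing turned square across, and the job is handed in. I gripped it by the wing, lowered it until the wrist force showed contact, and turned the wing clockwise. Then I let go and rose 12 cm, with the arm's clock at about 14.5 s of the 38 s.

- **Seating:** the clamp's centre is about 1 mm from the jig's centre. The foot measures 90 × 39 mm when cast at floor height, which fits it being fully down.
- **Wing angle:** it measures 90.4° (about 1.58 rad) against the foot. The foot itself rests about 10° round in the pocket, braced by the walls as expected.
- **Round clamp:** it shows no change from the first picture beyond image noise.
- **Disagreement:** the last wrist picture placed the jig about 5 mm farther out in x than the earlier views. Clamp and jig were both measured in that picture, so their 1 mm offset should hold.

No check failed.

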